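# Draw a carriage home with a cam lock

### The arm

A 6-joint arm with a two-finger parallel gripper is mounted at the origin on a cart in front of the work surface, level with it; the furniture and walls round the work are solid. World frame = base frame: x ahead of the robot, y to its left, z up, the work surface at z = 0. Lengths are in m, angles in rad, forces in N, time in s.
With the tool pointing down it reaches from about 0.275 to 0.775 m from the base axis. Payload 14.6 kg.
Tool frame: the origin (TCP) lies at the very end of the fingers, on their centre line; the grasp point (between the pads) lies env.pinch_z behind it (env.pinch_z is the distance from the TCP to the grasp point, in m); z points along the fingers, y is the line along which they close (so a half turn about z gives the same grasp; the last joint's range is limited). The gripper opens to 85 mm and grips with 20 to 120 N. Pads are 22 mm wide; open, the fingers measure 114 mm over their backs; the gripper's body (76 mm by 85 mm) begins 54 mm behind the grasp point. The pads swing forward as they close: fully open they stand 13 mm farther back than shut.
Start: joints at [-1.392, 0.263, -0.048, 1.259, 0, 1.415], TCP at [0.172, -0.496, 0.231] pointing down, gripper open.
Joint ranges: [-2.65, 2.65], [-0.89, 1.7], [-1.18, 1.37], [-2.13, 2.11], [-1.35, 1.29], [-3.14, 3.14]. Speed limits (rad/s): [1.89, 1.89, 2.57, 2.79, 3.14, 3.14].

### API

Orientations are given as a unit quaternion [x, y, z, w].
In Python, from bench import status, optics, job_done, cut_out, env gives the robot as it stands.
- The arm moves only by the tool apply_moves, never from a script. Its argument "moves" is a list of rows, each a list of 5 numbers: the shift along the tool's x, y, z in cm, then the turn about the tool's z in rad, then the closure, from 0 (fully open) to 1 (shut). A call has 1 to 20 rows; each row is the pose to reach, as a shift and turn from the pose commanded when the call began, along the tool's axes at that moment; what a row does not reach only later rows make up. A row lasts 1/12 s, in which the tool goes at most 41.7 mm and 7.16 degrees, less where a joint would pass 70% of its speed; a pose out of reach is approached as far as the arm can. A call with a gripper value outside its range is refused whole. The fingers move at their own pace and stop on an object; "grip_force" is the grip in N (left out, the last holds). Time passes only in rows, so rows that repeat a pose let the fingers close. It gives the time, the measured TCP pose, the force, the opening and the grip force at its end, in the units of the state.
- status.read_state(): the state, without advancing time (a new reading comes with each control period).
- optics.read_camera(name): name is "scene" or "top" or "wrist"; returns a dict with "frame" (420x560x3 uint8, red, green, blue), "K" (3x3 intrinsics, pixels), "R" (3x3) and "t" (3): a world point X has camera coordinates R X + t; the wrist camera has in their place "T_tool_cam" (4x4, takes a point from camera to tool coordinates, whose origin is the TCP and whose axes are the flange's). Camera axes: x right, y down, z forward; pixel columns grow to the right and rows downward; lengths in m; the calibration is good to about 2 mm. The wrist camera is an equidistant fisheye: a pixel r from the principal point sees the ray r / f radians off the axis. A picture is of the moment at which its call begins: read the wrist's pose just before it. There is no depth.
- job_done(): hands the job in; it is judged then, once.
Trained networks look in a picture, given as the dict that the camera call returned (one of the last four; its "shot" number tells which), for a name from the list of things; names that differ only in an ending like _2 or _b are one class to them, and where a whole thing is asked for, a point or a joint stands for the part that bears it (a point fixed in the world has none). Each returns a list of dicts, best first, with "score" (0 to 1); they miss things now and then, are a little off and sometimes report something else, mostly with a low value. They report only what shows in the picture. A call takes as long as a camera call. They do not tell look-alikes from the thing itself.
- cut_out(query, picture): "region" (420x560 bool, what is visible of it) and "box" ([left, top, right, bottom] in pixels, round what is visible of it).
The state is a dict: "time_s": time; "qpos": joint angles; "dq": joint speeds; "tau": joint torques, N m; "tcp_pos": TCP position; "eef_rot": TCP orientation; "contact_force": force on the tool from outside, world axes, zero at the start; "moment": the same for the moment, N m; "opening": finger opening in m; "grip_force": force on a finger pad.
Only numpy, scipy, OpenCV 4.12 (cv2) and the standard library are available. Lean on these libraries where they do the work, as an engineer would, in place of code of your own. Each camera call takes 0.05 s, during which the arm holds its last target. There are 200 camera calls.

### The job

Push the blue carriage gently along its rails until its bolt head stops inside the open brass cam lock. Then take the orange screwdriver from its stand, set the blade fully in the cam's slot and turn the cam clockwise, by feel, until it has drawn the carriage against its rubber seal and feels snug, about 0.35 N m on the driver, without crushing the seal. Put the driver back in its stand and leave the oil bottle, the steel reference block and the red specimen where they are.

Things in the scene. Friction and masses are not known exactly. Their poses are not given: they have to be found in the camera images.
- dock: Fixed grey bed plate 230 x 116 x 10 mm with aluminium cheeks up to 36 mm high. Origin on the worktop under the cam's axis, z up, +x = direction in which the carriage is pushed and drawn in; bed from x = -170 to 60 mm. Two black rubber seal pads on the -x ends of the cheeks (y = +-45 mm) give 0.05 mm per N; their faces stand up to 1.5 mm nearer or farther from start to start, unmeasured.
- cam (a joint): Brass cam disc's angle, rad, about the dock's vertical axis: grows CLOCKWISE seen from above; starts open, -0.12 to 0.04; end stop 1.75. Stays where left, also under load. Turns with 0.08 N m; grabs the bolt head at about 0.35 and draws it 6 mm/rad with 0.13 N m; meets the seal at 0.45 to 1.0, then 0.016 N m more per N on the seal: 6 N is the least, over 32 N crushes it.
- slot (a point): Centre of the floor of the driver slot in the brass cam disc (diameter 65 mm, flat top 43 mm above the worktop). Slot 5 mm wide, 20 mm long, 6.5 mm deep, along this frame's x (either way round); floor 36.5 mm above the worktop. The frame turns with the cam.
- carriage: Blue carriage, 0.45 kg, slides only along the dock's x on two steel rails (friction 1.5 N). Origin at worktop level under its bolt head, axes as the dock's. Block x = -54 to -20 mm, 104 mm wide (y), z = 22 to 48 mm; on it an upright blue push plate, x = -54 to -42 mm, y = +-30 mm, top at z = 79 mm.
- bolt_head (a point): Top of the carriage's bolt head: a steel pin of 8 mm diameter on a tongue; it goes in under the cam disc through a mouth. With the cam open the pin stops firmly at x = -21.5 mm in the dock's frame; it starts 18 to 35 mm short of that. It must be within 3 mm of that stop when turning begins, or the cam misses it.
- push_plate (a point): Middle of the rear (-x) face of the carriage's push plate, 70 mm above the worktop; the face to push on, towards the dock's +x. The face is plane with the block's rear below it.
- driver: Stubby screwdriver, 90 g, 78 mm long. Origin: middle of the blade's tip, z up to the handle. Blade 16 mm wide (x), 3 mm thick (y), 12 mm long; round shaft d 10 mm up to z = 32; orange and black handle z = 32 to 78 mm, flat sides, 32 mm (x) by 22 mm (y): grip across y from above. In the stand its handle's underside rests on the stand's top, origin 8 mm above the worktop.
- blade_tip (a point): Middle of the tip of the driver's blade, axes as the driver's.
- stand: Fixed grey block 64 (x) x 60 (y) x 40 mm high, origin centre of its underside. In the middle of its top a rectangular hole 20 mm along x, 14 mm along y, 36 mm deep, for the driver's blade and shaft: blade along x, either way round.
- oil_bottle: Yellow oil bottle, diameter 36 mm, 98 mm tall, loose, standing upright; leave alone. Origin centre of its underside.
- ref_block: Round steel hardness reference block, diameter 64 mm, 12 mm high, loose; leave alone. Origin centre of its underside.
- specimen: Dark red round mounted specimen, diameter 30 mm, 21 mm high, loose; leave alone. Origin centre of its underside.
There are look-alikes about, which are no part of the job. Leave any turquoise look-alike of the stand alone.

How it is judged:
On the way, in this order (a step that is already met when the one before it is completed fails the run):
1. the carriage is pushed in until its bolt head stands inside the mouth of the still open cam (x of bolt_head in the frame of dock above -0.0245 m and value of joint cam below 0.25 rad), for 0.2 s.
2. with the driver's blade in the slot, the cam is turned until the carriage presses on the seal with more than 6 N (contact force between carriage and dock above 6 N and distance between blade_tip and slot below 0.006 m), for 0.2 s.
At the end, for the whole second after the job is handed in: The carriage presses on the seal with 6 to 32 N, held by the cam alone (turned more than 0.4 rad), and the driver stands released and at rest in the stand: within 6 mm of its centre, let down fully (origin below 12 mm), within 0.12 rad of upright (contact force between carriage and dock between 6 and 32 N and value of joint cam above 0.4 rad and horizontal distance between driver and stand below 0.006 m and height (world z) of driver below 0.012 m and angle between driver's own z axis and vertical below 0.12 rad and linear speed of driver below 0.02 m/s); the robot touches nothing.
It fails at once if the seal is crushed: the carriage presses on it with more than 32 N (contact force between carriage and dock above 32 N).
It fails at once if the carriage is pushed with more than 30 N (contact force between any of the fingers, the arm and carriage above 30 N).
It fails at once if a bystander (oil bottle, hardness reference block, specimen) is moved more than 20 mm or tipped (distance of any of oil_bottle, ref_block, specimen from where it was at the start of the episode above 0.02 m or angle between any of oil_bottle, ref_block, specimen's own z axis and vertical above 0.3 rad).
It also fails if it takes over 72 s, if anything falls off the work surface, if the arm or the gripper's body presses on something with over 40 N, if the wrist force passes 120 N, or if a joint passes its speed limit or range.

## Working session

There is one attempt and no reset: what is moved stays moved. The work goes in short steps, Python scripts to look and compute and a tool call to move; the robot and the scene stay as the last step left them, time stands still between calls to the robot, and variables do not carry over. Pictures are saved under pics/ and viewed, at most 10 in all, crops included, and the job is handed in when it is done.

Besides the shell and the picture viewer there is one more tool, called after "Request:" as name([rows], argument=value, ...), one row to a line, values as JSON. apply_moves: Moves the arm, as the interface text tells. Its arguments: {"type":"object","properties":{"moves":{"type":"array","items":{"type":"array","items":{"type":"number"}}},"grip_force":{"type":"number"}},"required":["moves"]}

```bash
mkdir -p pics; ls; python3 - <<'E'
from bench import status, optics, env
import cv2
print(status.read_state()); print(env.pinch_z)
for n in ("scene","top"):
    p=optics.read_camera(n); cv2.imwrite(f"pics/{n}0.png",p["frame"][:,:,::-1]); print(n,p["K"],p["R"],p["t"])
E
```

```text
pics
{'time_s': 0.0, 'qpos': array([-1.39229956e+00,  2.63505308e-01, -4.89236243e-02,  1.25943145e+00,
       -1.72514854e-05,  1.41549857e+00]), 'dq': array([ 0.00035564, -0.001755  ,  0.00062569,  0.00033627, -0.00173179,
       -0.00096652]), 'tau': array([ 3.52388437e-03, -6.37609577e+01,  3.84565258e+01,  1.37560783e-02,
        4.30189772e-06, -1.95214119e-05]), 'tcp_pos': array([ 0.17194646, -0.49574336,  0.23083913]), 'eef_rot': array([ 9.86104810e-01,  1.66123512e-01, -1.47962939e-05, -5.31893047e-04]), 'contact_force': array([-0.51961735, -0.96977773,  0.38190736]), 'moment': array([ 0.04479106,  0.0392528 , -0.02275105]), 'grip_force': 0.0, 'opening': 0.08540961249027496}
0.0187
scene [[457.20052524   0.         278.50942362]
 [  0.         457.20052524 211.63639251]
 [  0.           0.           1.        ]] [[-0.8942365  -0.44722236  0.01825477]
 [-0.25802169  0.48173942 -0.83746757]
 [ 0.36574019 -0.7536042  -0.54618205]] [0.46393486 0.15956133 0.9223933 ]
top [[529.5616631    0.         286.17432707]
 [  0.         529.5616631  207.18136898]
 [  0.           0.           1.        ]] [[-0.01067814 -0.99981506  0.01599448]
 [-0.99605769  0.00922661 -0.08822673]
 [ 0.08806284 -0.01687353 -0.995972  ]] [0.04609929 0.49500561 1.109298  ]
```

View pics/top0.png

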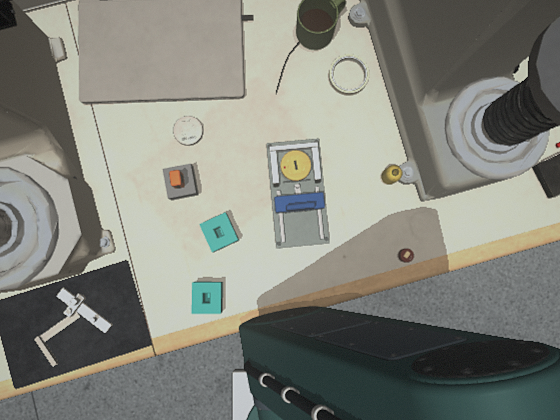

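View pics/scene0.png

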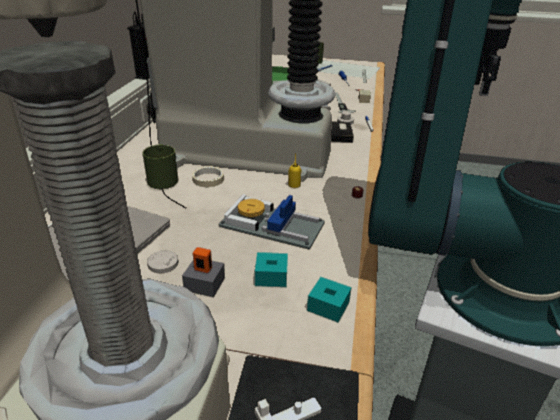

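The top view shows the dock's cam at (295,165), the blue push plate at (302,203), and the orange driver in the grey stand at (180,180). The look-alikes for the stand are the turquoise blocks at (219,231) and (207,297). The ref block is at (187,130) (the ring at (349,74) is its look-alike), the oil bottle at (393,174) and the specimen at (405,255). My choice is the grey stand with the driver; a crop will check it.

```bash
cat > h.py <<'E'
import numpy as np, cv2
from bench import status, optics, env, cut_out
from scipy.spatial.transform import Rotation as Ro
def back(p,uv,z):
    d=np.linalg.solve(p["K"],np.r_[uv,1.]); C=-p["R"].T@p["t"]; r=p["R"].T@d
    return C+r*(z-C[2])/r[2]
def proj(p,X):
    c=p["R"]@np.asarray(X)+p["t"]; q=p["K"]@c; return q[:2]/q[2]
E
python3 - <<'E'
from h import *
p=optics.read_camera("top")
f=p["frame"][125:255,150:350,::-1]
cv2.imwrite("pics/crop1.png",cv2.resize(f,None,fx=4,fy=4,interpolation=cv2.INTER_CUBIC))
for q,z in (("dock",.01),("cam",.043),("carriage",.06),("push_plate",.07),("driver",.086),("stand",.04)):
    for r in cut_out(q,p)[:3]:
        m=r["region"].astype(np.uint8)
        c=max(cv2.findContours(m,0,2)[0],key=cv2.contourArea)
        (cx,cy),s,a=cv2.minAreaRect(c)
        M=cv2.moments(m,True); u=(M["m10"]/M["m00"],M["m01"]/M["m00"])
        print(q,round(r["score"],2),r["box"],"rect",np.round([cx,cy,*s,a],1),"cen",np.round(u,1),back(p,(cx,cy),z).round(4))
for uv in ((180,180),(295,165),(302,203)): print(back(p,uv,.04).round(3))
E
```

```text
dock 0.68 [266.3, 138.8, 330.4, 248.9] rect [297.6 193.1 105.4  53.4  84.3] cen [297.3 194.5] [0.5268 0.016  0.01  ]
cam 0.91 [279.9, 151.2, 312.4, 181.7] rect [295.5 165.5  29.   29.   90. ] cen [295.6 165.6] [0.5816 0.0209 0.043 ]
carriage 0.86 [274.3, 185.7, 326.3, 215.5] rect [298.9 197.6  27.5  49.8  84.8] cen [299.3 201.6] [0.5118 0.0154 0.06  ]
push_plate 0.77 [274.6, 187.3, 325.0, 212.6] rect [299.1 198.3  26.8  49.4  86.4] cen [299.5 202. ] [0.5092 0.0152 0.07  ]
push_plate 0.19 [169.8, 172.5, 184.0, 189.9] rect [176.9 178.9  18.7  13.3  76. ] cen [176.9 178.9] [0.5513 0.2651 0.07  ]
driver 0.64 [167.8, 170.1, 185.4, 187.9] rect [177. 179.  18.  14.  90.] cen [176.8 179. ] [0.5488 0.2618 0.086 ]
stand 0.84 [163.1, 164.8, 199.8, 202.7] rect [180.6 182.   33.5  31.9  80. ] cen [181.2 182.6] [0.549  0.2629 0.04  ]
stand 0.67 [191.9, 281.3, 220.0, 313.2] rect [207.  297.5  31.   30.   90. ] cen [207.  297.5] [0.3082 0.2069 0.04  ]
stand 0.65 [196.4, 213.0, 236.5, 257.9] rect [219.  232.3  31.   30.5  66. ] cen [219.  232.3] [0.4425 0.1822 0.04  ]
[0.553 0.264 0.04 ]
[0.583 0.022 0.04 ]
[0.502 0.008 0.04 ]
```

View pics/crop1.png

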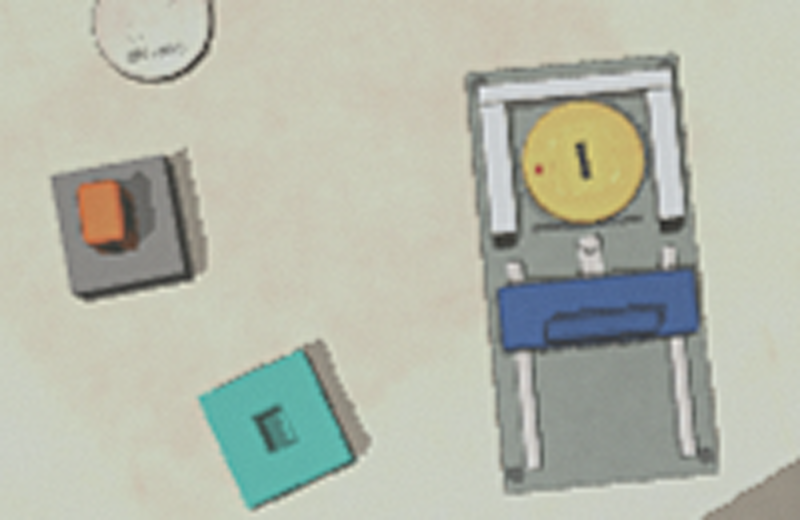

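The crop confirms it: the orange handle at crop (100,213) sits in the grey stand, its long side pointing up-left. The cam is at (583,160) with a nearly vertical slot, the bolt head at (590,243), and the block's rear edge runs (505,350)-(697,330).

```bash
cat >> h.py <<'E'
def yaw(s):
    m=Ro.from_quat(s["eef_rot"]).as_matrix(); return np.arctan2(m[1,0],m[0,0])
def go(x,y,z,yw,s=None):
    s=s or status.read_state(); m=Ro.from_quat(s["eef_rot"]).as_matrix()
    d=m.T@(np.array([x,y,z])-s["tcp_pos"])*100
    t=-((yw-yaw(s)+np.pi)%(2*np.pi)-np.pi)
    print("shift cm",d.round(2),"turn",round(t,3)); return d,t
E
python3 - <<'E'
from h import *
p=optics.read_camera("top")
cr=lambda x,y:(150+(x+.5)/4-.5,125+(y+.5)/4-.5)
print("C",-p["R"].T@p["t"])
B=[back(p,cr(*c),.01) for c in ((467,73),(676,55),(717,472),(507,493))]
for b in B: print(b.round(4))
print([np.linalg.norm(B[i]-B[(i+1)%4]).round(4) for i in range(4)])
ax=(B[0]+B[1]-B[2]-B[3])/2; dy=np.arctan2(ax[1],ax[0]); print("dock yaw",dy)
f=np.array([np.cos(dy),np.sin(dy),0]); cen=sum(B)/4
print("origin from bed",cen+f*.055, "from disc",back(p,(295.6,165.6),.043))
O=cen+f*.055
for n,c,z in (("rear L",(505,350),.048),("rear R",(697,330),.048),("plate topL",(549,342),.079),("plTR",(660,328),.079),("bolt",(590,240),.03)):
    b=back(p,cr(*c),z)-O; print(n,(b@f).round(4),(b@[-f[1],f[0],0]).round(4))
S=[back(p,cr(*c),.04) for c in ((52,177),(165,156),(188,277),(78,295))]
for b in S: print("S",b.round(4))
print("stand cen",sum(S)/4, [np.linalg.norm(S[i]-S[(i+1)%4]).round(4) for i in range(4)])
a=S[0]+S[1]-S[2]-S[3]; print("yaw",np.arctan2(a[1],a[0]))
D=[back(p,cr(*c),.086) for c in ((78,186),(117,180),(124,240),(85,246))]
print("drv",sum(D)/4,[np.linalg.norm(D[i]-D[(i+1)%4]).round(4) for i in range(4)]);a=D[0]+D[1]-D[2]-D[3]; print("yaw",np.arctan2(a[1],a[0]))
E
```

```text
C [0.39585846 0.06024131 1.14776514]
[0.6375 0.0826 0.01  ]
[ 0.6467 -0.0315  0.01  ]
[ 0.4192 -0.0499  0.01  ]
[0.4092 0.0629 0.01  ]
[np.float64(0.1145), np.float64(0.2282), np.float64(0.1133), np.float64(0.2292)]
dock yaw 0.08338074500168481
origin from bed [0.58295721 0.02059379 0.01      ] from disc [0.58142766 0.02069505 0.043     ]
rear L -0.0961 0.0508
rear R -0.095 -0.05
plate topL -0.0966 0.0283
plTR -0.0947 -0.0284
bolt -0.0404 0.0003
S [0.5772 0.3008 0.04  ]
S [0.5879 0.2415 0.04  ]
S [0.5236 0.2292 0.04  ]
S [0.5146 0.2866 0.04  ]
stand cen [0.55082581 0.264543   0.04      ] [np.float64(0.0602), np.float64(0.0655), np.float64(0.0581), np.float64(0.0642)]
yaw 0.20627671209365608
drv [0.55115146 0.26603765 0.086     ] [np.float64(0.0198), np.float64(0.0308), np.float64(0.0198), np.float64(0.0308)]
yaw 0.1223220333402993
```

```bash
python3 - <<'E'
from h import *
go(.43,.008,.231,.083+np.pi)
E
```

```text
shift cm [ 4.089e+01 -3.917e+01  3.000e-02] turn -2.891
```

Request:
apply_moves([
  [2, -2, 0, -0.12, 1],
  [5, -4.5, 0, -0.24, 1],
  [7.5, -7, 0, -0.36, 1],
  [10, -9.5, 0, -0.48, 1],
  [12.5, -12, 0, -0.6, 1],
  [15, -14.5, 0, -0.72, 1],
  [17.5, -17, 0, -0.84, 1],
  [20, -19.5, 0, -0.96, 1],
  [22.5, -21.5, 0, -1.08, 1],
  [25, -24, 0, -1.2, 1],
  [27.5, -26.5, 0, -1.32, 1],
  [30, -28.5, 0, -1.44, 1],
  [32.5, -31, 0, -1.56, 1],
  [35, -33.5, 0, -1.68, 1],
  [37.5, -36, 0, -1.8, 1],
  [39, -37.5, 0, -1.92, 1],
  [40, -38.5, 0, -2.04, 1],
  [40.9, -39.2, 0, -2.16, 1],
  [40.9, -39.2, 0, -2.28, 1],
  [40.9, -39.2, 0, -2.4, 1],
])

```text
time_s: 2.17
tcp_pos: [0.4302, 0.009, 0.2312]
eef_rot: [0.199, 0.98, 0.0, -0.0]
contact_force: [-0.2, -0.1, 0.0]
opening: -0.0
grip_force: 0.0
```

```bash
python3 - <<'E'
from h import *
s=status.read_state(); print(s["tcp_pos"],yaw(s),s["qpos"],s["opening"])
go(.4425,.009,.055,.083+np.pi)
E
```

```text
[0.43022552 0.00902087 0.23122202] 2.7412264893408813 [-1.68885625e-01  1.00949516e-01 -2.57214179e-01  1.21269612e+00
  2.28478030e-05  2.31480539e-01] -3.0397757667317823e-06
shift cm [-1.13  0.48 17.62] turn -0.483
```

Request:
apply_moves([
  [-0.5, 0.2, 1, -0.12, 1],
  [-1.1, 0.5, 4, -0.24, 1],
  [-1.1, 0.5, 8, -0.36, 1],
  [-1.1, 0.5, 12, -0.48, 1],
  [-1.1, 0.5, 15.5, -0.483, 1],
  [-1.1, 0.5, 17.6, -0.483, 1],
  [-1.1, 0.5, 17.6, -0.483, 1],
])

```text
time_s: 2.75
tcp_pos: [0.4396, 0.009, 0.052]
eef_rot: [-0.038, 0.999, 0.001, -0.003]
contact_force: [-1.5, 0.9, 0.4]
opening: 0.0002
grip_force: 0.0
```

```bash
python3 - <<'E'
from h import *
s=status.read_state(); print(s["tcp_pos"],yaw(s))
go(.582-.0865*.9965,.0206-.0865*.083,.055,.083+np.pi)
p=optics.read_camera("scene"); f=p["frame"][140:290,170:370,::-1]
cv2.imwrite("pics/s1.png",cv2.resize(f,None,fx=4,fy=4))
E
```

```text
[0.4396358  0.00895312 0.05201213] -3.066424691235963
shift cm [-5.63  0.02 -0.33] turn -0.008
```

View pics/s1.png

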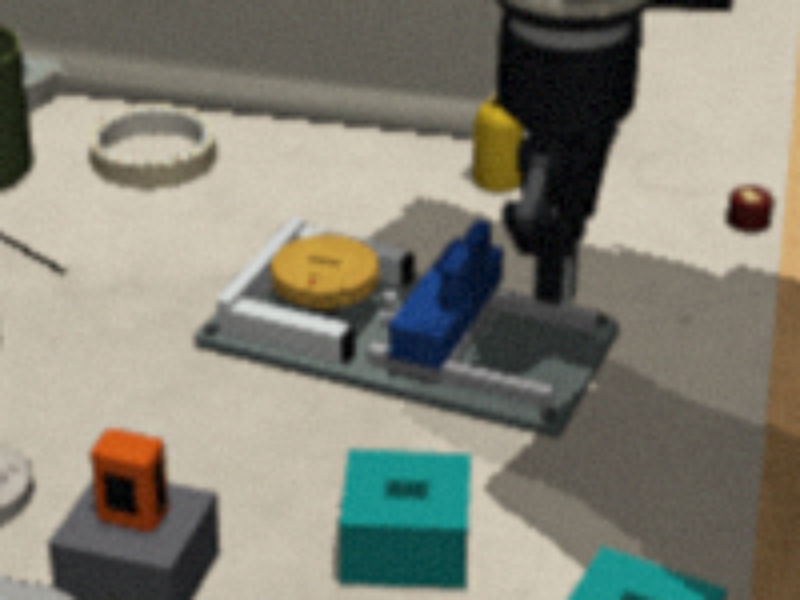

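The fingers stand behind the push plate at crop (555,270), in line with it, with free space between. Next I push gently.

Request:
apply_moves([
  [-1, 0, -0.1, 0, 1],
  [-2, 0, -0.2, 0, 1],
  [-2.6, 0, -0.3, 0, 1],
  [-3, 0, -0.3, 0, 1],
  [-3.2, 0, -0.3, 0, 1],
  [-3.4, 0, -0.3, 0, 1],
  [-3.6, 0, -0.3, 0, 1],
  [-3.8, 0, -0.3, 0, 1],
  [-4.0, 0, -0.3, 0, 1],
  [-4.2, 0, -0.3, 0, 1],
  [-4.4, 0, -0.3, 0, 1],
  [-4.6, 0, -0.3, 0, 1],
  [-4.8, 0, -0.3, 0, 1],
  [-4.95, 0, -0.3, 0, 1],
  [-5.1, 0, -0.3, 0, 1],
  [-5.1, 0, -0.3, 0, 1],
])

```text
time_s: 4.13
tcp_pos: [0.4933, 0.0124, 0.0583]
eef_rot: [-0.038, 0.999, -0.0, 0.0]
contact_force: [0.1, -1.1, 0.8]
opening: -0.0
grip_force: 0.0
```

```bash
python3 - <<'E'
from h import *
s=status.read_state(); print(s["tcp_pos"],yaw(s))
go(.582-.0865*.9965,.0206-.0865*.083,.055,.083+np.pi)
p=optics.read_camera("top")
f=p["frame"][125:255,250:350,::-1]
cv2.imwrite("pics/t1.png",cv2.resize(f,None,fx=4,fy=4,interpolation=cv2.INTER_CUBIC))
for r in cut_out("carriage",p)[:1]: print(r["box"])
E
```

```text
[0.49330178 0.01236505 0.05825896] -3.0663594159004806
shift cm [-0.26  0.09  0.33] turn -0.008
[167.7, 168.7, 185.5, 188.7]
```

Request:
apply_moves([
  [-0.1, 0, 0, 0, 1],
  [-0.2, 0, 0, 0, 1],
  [-0.2, 0, 0, 0, 1],
])

```text
time_s: 4.48
tcp_pos: [0.4951, 0.0125, 0.0583]
eef_rot: [-0.038, 0.999, -0.0, 0.0]
contact_force: [0.1, -1.4, -0.2]
opening: 0.0003
grip_force: 0.2
```

```bash
python3 - <<'E'
from h import *
s=status.read_state(); print(s["tcp_pos"],s["contact_force"])
p=optics.read_camera("scene")
f=p["frame"][160:260,210:340,::-1]
cv2.imwrite("pics/t1.png",cv2.resize(f,None,fx=6,fy=6,interpolation=cv2.INTER_CUBIC))
O=np.array([.5822,.0206,0]);c,n=np.cos(.0834),np.sin(.0834)
D=lambda x,y,z:O+[c*x-n*y,n*x+c*y,z]
# block near (+y) side edges: predicted pixel of front/rear top corners for several bolt x
for bx in (-.041,-.0275,-.0245,-.0215): print(bx,[((proj(p,D(bx+a,.052,z))-[210,160])*6).round(0) for a,z in ((-.054,.048),(-.020,.048),(-.020,.022))])
print("cheek end",((proj(p,D(-.05,.045,.036))-[210,160])*6).round(0))
E
```

```text
[0.4950796  0.01247008 0.05831758] [ 0.06500047 -1.391743   -0.15950773]
-0.041 [array([421., 379.]), array([338., 359.]), array([337., 415.])]
-0.0275 [array([388., 371.]), array([305., 351.]), array([305., 407.])]
-0.0245 [array([381., 369.]), array([298., 349.]), array([298., 405.])]
-0.0215 [array([373., 367.]), array([290., 347.]), array([291., 403.])]
cheek end [318. 369.]
```

View pics/t1.png

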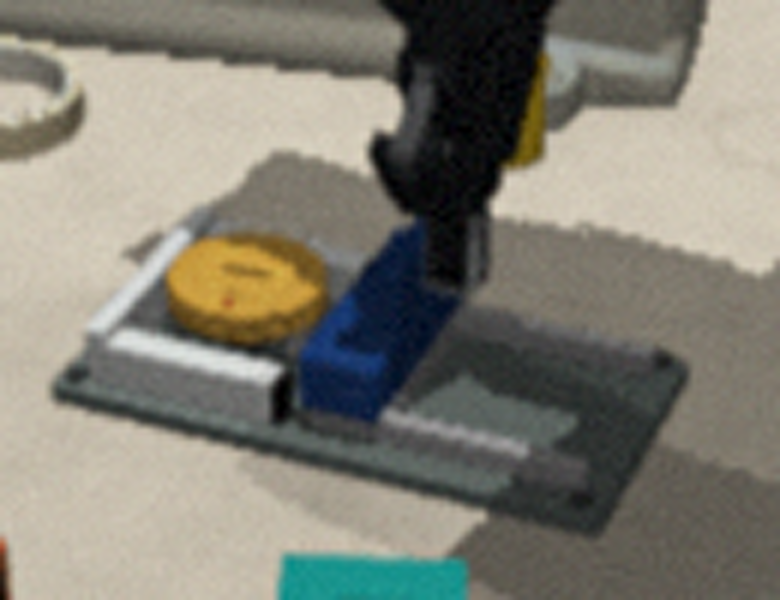

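The block's near top corner is at crop (302,352), so the bolt head is at about -26 mm. A few more millimetres remain to the stop.

Request:
apply_moves([
  [-0.1, 0, 0, 0, 1],
  [-0.15, 0, 0, 0, 1],
  [-0.2, 0, 0, 0, 1],
  [-0.2, 0, 0, 0, 1],
])

```text
time_s: 4.87
tcp_pos: [0.497, 0.0127, 0.0583]
eef_rot: [-0.038, 0.999, -0.0, 0.0]
contact_force: [-0.2, -0.0, 0.4]
opening: -0.0001
grip_force: 0.4
```

Request:
apply_moves([
  [-0.05, 0, 0, 0, 1],
  [-0.1, 0, 0, 0, 1],
  [-0.15, 0, 0, 0, 1],
  [-0.15, 0, 0, 0, 1],
])

```text
time_s: 5.2
tcp_pos: [0.4978, 0.0128, 0.0582]
eef_rot: [-0.038, 0.999, -0.0, -0.001]
contact_force: [-5.8, -1.3, 4.0]
opening: 0.0003
grip_force: 2.8
```

The force rose to 5.8 N, so the bolt head is against its stop. Now I back off and go over the stand.

Request:
apply_moves([
  [0.5, 0, 0, 0, 1],
  [2, 0, 0, 0, 1],
  [3, 0, -3, 0, 1],
  [3, 0, -7, 0, 0.5],
  [3, 0, -11, 0, 0],
  [3, 0, -12.8, 0, 0],
  [3, 0, -12.8, 0, 0],
])

```text
time_s: 5.78
tcp_pos: [0.4704, 0.0103, 0.1904]
eef_rot: [-0.038, 0.999, -0.001, 0.003]
contact_force: [0.5, 0.2, 0.2]
opening: 0.0482
grip_force: 0.0
```

```bash
python3 - <<'E'
from h import *
p=optics.read_camera("top")
for r in cut_out("carriage",p)[:2]: print(r["box"],r["score"])
go(.551,.265,.186,.18+np.pi)
E
```

```text
shift cm [-10.11  24.76   0.07] turn -0.105
```

Request:
apply_moves([
  [-1, 2.5, 0, -0.05, 0],
  [-2.5, 6, 0, -0.1, 0],
  [-4, 10, 0, -0.1, 0],
  [-5.5, 14, 0, -0.1, 0],
  [-7, 18, 0, -0.1, 0],
  [-8.5, 21, 0, -0.1, 0],
  [-9.5, 23.5, 0, -0.1, 0],
  [-10.1, 24.8, 0, -0.1, 0],
  [-10.1, 24.8, 0, -0.1, 0],
  [-10.1, 24.8, 0, -0.1, 0],
])

```text
time_s: 6.72
tcp_pos: [0.55, 0.2657, 0.1846]
eef_rot: [-0.088, 0.996, -0.0, -0.001]
contact_force: [-0.4, 0.6, -0.4]
opening: 0.0851
grip_force: 0.0
```

```bash
cat >> h.py <<'E'
# wrist: equidistant fisheye; undo to tool-frame ray, cut plane z=world height
def wback(p,s,uv,z):
    K=p["K"]; d=np.array([(uv[0]-K[0,2])/K[0,0],(uv[1]-K[1,2])/K[1,1]]); th=np.hypot(*d)
    r=np.r_[d/max(th,1e-9)*np.sin(th),np.cos(th)]
    T=p["T_tool_cam"]; m=Ro.from_quat(s["eef_rot"]).as_matrix()
    C=m@T[:3,3]+s["tcp_pos"]; r=m@T[:3,:3]@r
    return C+r*(z-C[2])/r[2]
E
python3 - <<'E'
from h import *
s=status.read_state(); p=optics.read_camera("wrist"); print(s["tcp_pos"],yaw(s)); print(p["K"],p["T_tool_cam"])
cv2.imwrite("pics/w1.png",p["frame"][:,:,::-1])
for q,z in (("driver",.086),("stand",.04)):
  for r in cut_out(q,p)[:2]:
    c=max(cv2.findContours(r["region"].astype(np.uint8),0,2)[0],key=cv2.contourArea)
    print(q,r["score"],r["box"],cv2.minAreaRect(c))
E
```

```text
[0.55002809 0.26569371 0.18458089] -2.9651943671810956
[[325.1922621    0.         275.27225193]
 [  0.         325.1922621  204.15392566]
 [  0.           0.           1.        ]] [[-1.03284929e-03 -9.56918094e-01 -2.90356152e-01  7.38543453e-02]
 [ 9.99999448e-01 -9.32406842e-04 -4.84273336e-04 -2.97438344e-05]
 [ 1.92679855e-04 -2.90356492e-01  9.56918529e-01 -1.42973368e-01]
 [ 0.00000000e+00  0.00000000e+00  0.00000000e+00  1.00000000e+00]]
driver 0.7 [260.4, 177.9, 289.4, 228.5] ((276.2712097167969, 201.99044799804688), (27.601049423217773, 48.58284378051758), 2.385944128036499)
driver 0.33 [2.3, 112.1, 91.5, 156.6] ((47.5, 135.0), (44.0, 87.0), 90.0)
stand 0.75 [243.8, 151.9, 311.1, 231.1] ((275.4344787597656, 189.6993865966797), (75.60945892333984, 67.9037094116211), 89.01223754882812)
stand 0.74 [163.4, 16.9, 248.6, 105.4] ((206.85528564453125, 62.17908477783203), (73.7091293334961, 70.60445404052734), 74.47589111328125)
```

View pics/w1.png

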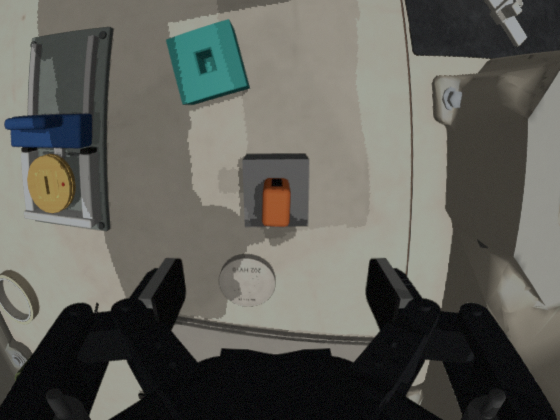

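The wrist view shows the driver's handle at (277,205), with its top face spanning roughly rows 188-228, in the grey stand at (277,190). The turquoise look-alike is at (206,62), well away.

```bash
cat >> h.py <<'E'
def hsvmask(p,lo,hi,roi):
    h=cv2.cvtColor(p["frame"],cv2.COLOR_RGB2HSV); m=cv2.inRange(h,lo,hi)
    o=np.zeros_like(m); l,t,r,b=roi; o[t:b,l:r]=m[t:b,l:r]; return o,h
E
python3 - <<'E'
from h import *
s=status.read_state(); p=optics.read_camera("wrist")
m,h=hsvmask(p,(3,150,60),(20,255,255),(255,170,300,240))
print(h[178:232:3,277].tolist())
for thr in (150,190,210):
    m,h=hsvmask(p,(3,150,thr),(20,255,255),(255,170,300,240))
    c=max(cv2.findContours(m,0,2)[0],key=cv2.contourArea)
    r=cv2.minAreaRect(c); b=cv2.boxPoints(r)
    W=np.array([wback(p,s,q,.086) for q in b]); print(thr,r,W.mean(0).round(4),[np.linalg.norm(W[i]-W[i-1]).round(4) for i in range(4)])
    e=W[1]-W[0]; g=W[2]-W[1]; print(np.arctan2(e[1],e[0]),np.arctan2(g[1],g[0]))
E
```

```text
[[13, 102, 30], [135, 102, 10], [0, 0, 3], [11, 193, 87], [10, 186, 140], [11, 182, 153], [11, 182, 154], [11, 182, 153], [11, 181, 155], [11, 180, 154], [11, 180, 154], [11, 177, 154], [11, 179, 155], [11, 180, 154], [11, 180, 153], [11, 182, 147], [14, 64, 88], [22, 30, 93]]
150 ((277.4661560058594, 207.10923767089844), (19.802797317504883, 31.2296199798584), 3.1798300743103027) [0.5522 0.2664 0.086 ] [np.float64(0.0157), np.float64(0.0256), np.float64(0.0153), np.float64(0.0256)]
-3.028199450038362 1.6871708128772156Traceback (most recent call last):
  File "<stdin>", line 7, in <module>
ValueError: max() iterable argument is empty
```

```bash
python3 - <<'E'
from h import *
s=status.read_state(); p=optics.read_camera("wrist")
for thr in (115,130):
    m,h=hsvmask(p,(3,120,thr),(20,255,255),(255,170,300,240))
    c=max(cv2.findContours(m,0,2)[0],key=cv2.contourArea)
    r=cv2.minAreaRect(c); b=cv2.boxPoints(r)
    W=np.array([wback(p,s,q,.086) for q in b]); print(thr,r,W.mean(0).round(4),[np.linalg.norm(W[i]-W[i-1]).round(4) for i in range(4)])
    e=W[1]-W[0]; g=W[2]-W[1]; print(np.arctan2(e[1],e[0]),np.arctan2(g[1],g[0]))
print(s["tcp_pos"])
go(.551,.266,.05,.155+np.pi)
E
```

```text
115 ((277.5523986816406, 206.45260620117188), (25.618000030517578, 37.00377655029297), 2.8624050617218018) [0.552  0.2664 0.086 ] [np.float64(0.0205), np.float64(0.0304), np.float64(0.0197), np.float64(0.0304)]
-3.0256643316926843 1.6928844937808254
130 ((278.0, 206.5), (35.0, 24.0), 90.0) [0.5519 0.2667 0.086 ] [np.float64(0.0287), np.float64(0.0185), np.float64(0.0287), np.float64(0.0191)]
1.7443139731586206 0.1865234208768397
[0.55027534 0.26445689 0.18609926]
shift cm [-0.09  0.13 13.63] turn 0.019
```

Request:
apply_moves([
  [-0.1, 0.15, 2, 0.02, 0],
  [-0.1, 0.15, 5, 0.02, 0],
  [-0.1, 0.15, 8.5, 0.02, 0],
  [-0.1, 0.15, 11, 0.02, 0],
  [-0.1, 0.15, 13, 0.02, 0],
  [-0.1, 0.15, 13.9, 0.02, 0],
  [-0.1, 0.15, 13.9, 0.02, 0],
  [-0.1, 0.15, 13.9, 0.02, 0.4],
  [-0.1, 0.15, 13.9, 0.02, 0.7],
  [-0.1, 0.15, 13.9, 0.02, 1],
  [-0.1, 0.15, 13.9, 0.02, 1],
  [-0.1, 0.15, 13.9, 0.02, 1],
  [-0.1, 0.15, 13.9, 0.02, 1],
], grip_force=60)

```text
time_s: 8.05
tcp_pos: [0.5516, 0.2672, 0.0481]
eef_rot: [-0.078, 0.997, 0.0, 0.001]
contact_force: [-1.4, 0.4, 6.5]
opening: 0.0215
grip_force: 58.5
```

```bash
python3 - <<'E'
from h import *
s=status.read_state(); print(s["tcp_pos"],yaw(s)+np.pi,s["opening"],s["contact_force"],s["qpos"])
E
```

```text
[0.55164007 0.26721799 0.0480621 ] 0.15520278415908706 0.021544150874773245 [-1.36425207  0.41440421  6.52819202] [ 3.18226775e-01  5.16732276e-01 -1.60997915e-01  8.91935226e-01
  9.48516137e-06  1.63023888e-01]
```

Request:
apply_moves([
  [0, 0, -1, 0, 1],
  [0, 0, -3.5, 0, 1],
  [0, 0, -7, 0, 1],
  [0, 0, -10, 0, 1],
  [0, 0, -11, 0, 1],
  [0, 0, -11, 0, 1],
])

```text
time_s: 8.55
tcp_pos: [0.5525, 0.2675, 0.1605]
eef_rot: [-0.078, 0.997, 0.001, 0.002]
contact_force: [-0.3, -0.5, -1.7]
opening: 0.0213
grip_force: 58.8
```

```bash
python3 - <<'E'
from h import *
s=status.read_state(); print(s["tcp_pos"],yaw(s)+np.pi,s["opening"],s["contact_force"])
go(.65,.0266,.105,.155+np.pi)
p=optics.read_camera("wrist")
cv2.imwrite("pics/w2.png",p["frame"][:,:,::-1])
E
```

```text
[0.55253978 0.26752446 0.16047504] 0.15523323601014072 0.02132892988168331 [-0.31932784 -0.50399831 -1.71461005]
shift cm [ -5.88 -25.31   5.56] turn 0.0
```

View pics/w2.png

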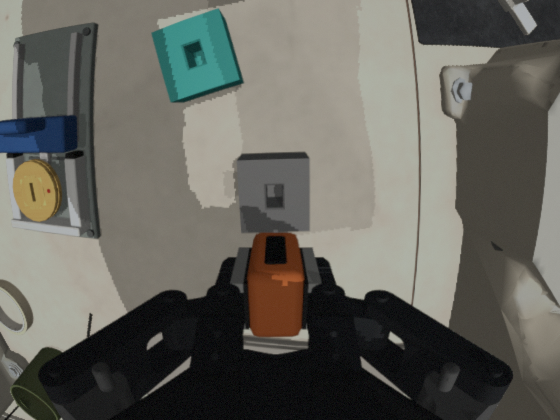

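The driver is held straight between the pads at (275,285), and its handle is centred on column 275. The slot has to be viewed from an offset pose, because the handle hides what lies below it.

Request:
apply_moves([
  [-0.5, -2, 0, 0, 1],
  [-1.3, -5.5, 0, 0, 1],
  [-2.2, -9.5, 0, 0, 1],
  [-3.1, -13.5, 0, 0, 1],
  [-4, -17.5, 0, 0, 1],
  [-4.9, -21, 0, 0, 1],
  [-5.6, -24, 0.5, 0, 1],
  [-5.9, -25.3, 2.5, 0, 1],
  [-5.9, -25.3, 4.5, 0, 1],
  [-5.9, -25.3, 5.5, 0, 1],
  [-5.9, -25.3, 5.5, 0, 1],
  [-5.9, -25.3, 5.5, 0, 1],
  [-5.9, -25.3, 5.5, 0, 1],
])

```text
time_s: 9.68
tcp_pos: [0.6488, 0.0269, 0.103]
eef_rot: [-0.078, 0.997, -0.0, 0.0]
contact_force: [-0.4, 0.3, -1.0]
opening: 0.0215
grip_force: 58.9
```

```bash
python3 - <<'E'
from h import *
s=status.read_state(); p=optics.read_camera("wrist")
print(s["tcp_pos"],yaw(s)+np.pi)
for r in cut_out("cam",p)[:2]:
    print(r["score"],r["box"])
r=cut_out("cam",p)[0]; l,t,R,b=[int(v) for v in r["box"]]
f=p["frame"][max(t-10,0):b+10,max(l-10,0):R+10,::-1]; print(l-10,t-10)
cv2.imwrite("pics/w3.png",cv2.resize(f,None,fx=4,fy=4,interpolation=cv2.INTER_CUBIC))
np.save("w3.npy",p["frame"])
E
```

```text
[0.64881394 0.0268633  0.10295127] 0.15605618055666426
0.91 [232.2, 72.3, 333.2, 173.9]
0.36 [200.4, 4.1, 370.8, 205.6]
222 62
```

View pics/w3.png

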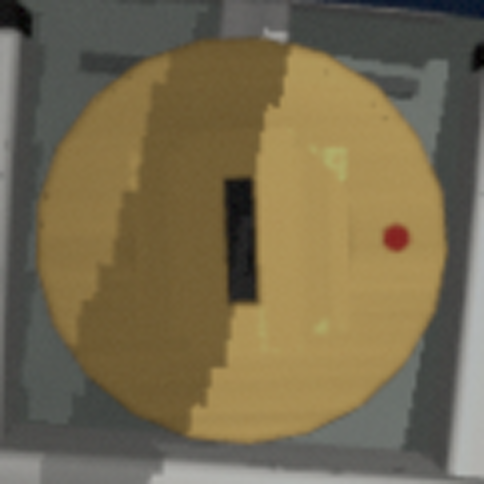

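The slot is the dark bar at crop (241,240), which is about (282,122) in the full picture. It is well seen and only slightly rotated from the image vertical.

```bash
python3 - <<'E'
from h import *
s=status.read_state(); p=optics.read_camera("wrist")
print(s["tcp_pos"])
g=p["frame"].max(2); m=np.zeros_like(g); roi=np.s_[95:150,265:300]; m[roi]=((g[roi]<72)*255).astype(np.uint8)
c=max(cv2.findContours(m,0,2)[0],key=cv2.contourArea)
M=cv2.moments(m,True); cen=(M["m10"]/M["m00"],M["m01"]/M["m00"])
r=cv2.minAreaRect(c); B=cv2.boxPoints(r); print(r,cen)
W=np.array([wback(p,s,q,.043) for q in B]); print([np.linalg.norm(W[i]-W[i-1]).round(4) for i in range(4)])
w=wback(p,s,cen,.043); print("slot",w)
e=[W[1]-W[0],W[2]-W[1]]; e=max(e,key=np.linalg.norm); print("yaw",np.arctan2(e[1],e[0]))
# direction from PCA
ys,xs=np.nonzero(m); d=np.linalg.svd(np.c_[xs-cen[0],ys-cen[1]],full_matrices=False)[2][0]*10
e=wback(p,s,np.add(cen,d),.043)-wback(p,s,np.subtract(cen,d),.043); print("yaw pca",np.arctan2(e[1],e[0]))
for q in cut_out("cam",p)[:1]:
    c=max(cv2.findContours(q["region"].astype(np.uint8),0,2)[0],key=cv2.contourArea); E=cv2.fitEllipse(c); print(E, wback(p,s,E[0],.043))
E
```

```text
[0.64907942 0.02667619 0.10325398]
((282.0, 121.0), (30.20843505859375, 7.071694374084473), 87.79740142822266) (282.0, 121.0)
[np.float64(0.0189), np.float64(0.0044), np.float64(0.0189), np.float64(0.0044)]
slot [0.5833814  0.02046571 0.043     ]
yaw 0.19678614048726323
yaw pca 0.18080626118184628
((282.166259765625, 121.1780776977539), (99.7739028930664, 101.72633361816406), 104.86205291748047) [0.58347523 0.02058474 0.043     ]
```

```bash
python3 - <<'E'
from h import *
go(.583,.0205,.088,.187+np.pi)
E
```

```text
shift cm [6.61 0.43 1.49] turn -0.031
```

Request:
apply_moves([
  [1.5, 0.1, 0, -0.03, 1],
  [4, 0.3, 0, -0.03, 1],
  [5.8, 0.4, 0.3, -0.03, 1],
  [6.6, 0.43, 0.8, -0.03, 1],
  [6.6, 0.43, 1.2, -0.03, 1],
  [6.6, 0.43, 1.2, -0.03, 1],
  [6.6, 0.43, 1.2, -0.03, 1],
  [6.6, 0.43, 1.2, -0.03, 1],
])

```text
time_s: 10.6
tcp_pos: [0.5837, 0.0203, 0.0904]
eef_rot: [-0.093, 0.996, -0.0, 0.0]
contact_force: [0.2, 0.2, -1.2]
opening: 0.0214
grip_force: 58.9
```

```bash
python3 - <<'E'
from h import *
s=status.read_state(); print(s["tcp_pos"],yaw(s)+np.pi,s["contact_force"])
go(.583,.0205,.083,.187+np.pi)
E
```

```text
[0.58371531 0.02030307 0.09042581] 0.18531614124363438 [ 0.16113562  0.17694441 -1.17137321]
shift cm [0.07 0.03 0.74] turn -0.002
```

Request:
apply_moves([
  [0.05, 0.02, 0.2, 0, 1],
  [0.05, 0.02, 0.4, 0, 1],
  [0.05, 0.02, 0.6, 0, 1],
  [0.05, 0.02, 0.75, 0, 1],
  [0.05, 0.02, 0.85, 0, 1],
  [0.05, 0.02, 0.95, 0, 1],
  [0.05, 0.02, 0.95, 0, 1],
])

```text
time_s: 11.18
tcp_pos: [0.5822, 0.0204, 0.0806]
eef_rot: [-0.092, 0.996, 0.0, -0.0]
contact_force: [0.4, 0.1, -2.1]
opening: 0.0211
grip_force: 58.9
```

The blade went 2.5 mm below the disc top with no resistance, so it is in the slot. Now to the floor.

Request:
apply_moves([
  [0, 0, 0.1, 0, 1],
  [0, 0, 0.2, 0, 1],
  [0, 0, 0.3, 0, 1],
  [0, 0, 0.38, 0, 1],
  [0, 0, 0.42, 0, 1],
  [0, 0, 0.42, 0, 1],
])

```text
time_s: 11.68
tcp_pos: [0.5823, 0.0204, 0.0766]
eef_rot: [-0.092, 0.996, 0.0, -0.0]
contact_force: [0.3, 1.0, -1.2]
opening: 0.0216
grip_force: 59.1
```

```bash
python3 - <<'E'
from h import *
s=status.read_state(); print(s["tcp_pos"],yaw(s)+np.pi,s["contact_force"],s["moment"],s["qpos"][5])
E
```

```text
[0.58230031 0.02043396 0.07656953] 0.1852401430941537 [ 0.25043383  1.02635952 -1.17786584] [-0.02833043  0.02646557 -0.00398072] -0.2899915495106411
```

Request:
apply_moves([
  [-0.03, 0, 0.03, 0.04, 1],
  [-0.03, 0, 0.03, 0.08, 1],
  [-0.03, 0, 0.03, 0.12, 1],
  [-0.03, 0, 0.03, 0.16, 1],
  [-0.03, 0, 0.03, 0.2, 1],
  [-0.03, 0, 0.03, 0.25, 1],
  [-0.03, 0, 0.03, 0.3, 1],
  [-0.03, 0, 0.03, 0.35, 1],
  [-0.03, 0, 0.03, 0.4, 1],
  [-0.03, 0, 0.03, 0.4, 1],
])

```text
time_s: 12.52
tcp_pos: [0.5828, 0.0207, 0.0765]
eef_rot: [0.108, 0.994, 0.0, 0.0]
contact_force: [0.4, 2.5, 1.9]
opening: 0.021
grip_force: 59.2
```

```bash
cat > st.py <<'E'
from h import *
s=status.read_state(); print(s["time_s"],s["tcp_pos"].round(4),"yaw",round(yaw(s)+np.pi,4),"F",s["contact_force"].round(2),"M",s["moment"].round(3),"tau6",s["tau"][5].round(3))
E
python3 st.py
```

```text
12.5167 [0.5828 0.0207 0.0765] yaw 6.0663 F [0.42 2.53 1.94] M [ 0.603 -0.078  0.042] tau6 1.221
```

Request:
apply_moves([
  [0, 0, 0, 0.03, 1],
  [0, 0, 0, 0.06, 1],
  [0, 0, 0, 0.1, 1],
  [0, 0, 0, 0.1, 1],
])

```text
time_s: 12.85
tcp_pos: [0.5828, 0.0208, 0.0765]
eef_rot: [0.157, 0.988, 0.0, 0.0]
contact_force: [0.6, 3.6, 2.4]
opening: 0.0218
grip_force: 59.3
```

```bash
python3 st.py
```

```text
12.85 [0.5828 0.0208 0.0765] yaw 5.9684 F [0.59 3.61 2.38] M [ 0.83  -0.118  0.091] tau6 0.947
```

Request:
apply_moves([
  [0, 0.03, -0.02, 0.03, 1],
  [0, 0.03, -0.02, 0.06, 1],
  [0, 0.03, -0.02, 0.1, 1],
  [0, 0.03, -0.02, 0.1, 1],
])

```text
time_s: 13.18
tcp_pos: [0.5829, 0.0209, 0.0765]
eef_rot: [0.206, 0.979, 0.0, 0.0]
contact_force: [1.1, 2.7, 0.3]
opening: 0.0212
grip_force: 58.9
```

```bash
python3 st.py
```

```text
13.1833 [0.5829 0.0209 0.0765] yaw 5.869 F [1.1  2.67 0.35] M [ 0.649 -0.23   0.027] tau6 0.954
```

Request:
apply_moves([
  [0, 0.02, 0, 0.03, 1],
  [0, 0.02, 0, 0.06, 1],
  [0, 0.02, 0, 0.06, 1],
])

```text
time_s: 13.43
tcp_pos: [0.5829, 0.0209, 0.0765]
eef_rot: [0.234, 0.972, 0.0, 0.0]
contact_force: [0.7, 2.6, -0.6]
opening: 0.0214
grip_force: 59.1
```

```bash
cat > st.py <<'E'
from h import *
L=[]
for i in range(6):
    s=status.read_state(); L.append(np.r_[s["contact_force"],s["moment"],s["tau"][5]]); optics.read_camera("top")
print(s["time_s"],s["tcp_pos"].round(4),"yaw",round(yaw(s)-np.pi,4),"avg",np.mean(L,0).round(3),"sd Mz",np.std(L,0)[5].round(3))
E
python3 st.py
```

```text
13.6833 [0.5829 0.0209 0.0765] yaw -0.4733 avg [ 0.877  1.923  0.438  0.495 -0.212  0.077  0.263] sd Mz 0.02
```

Request:
apply_moves([
  [0, 0.02, 0, 0.03, 1],
  [0, 0.02, 0, 0.06, 1],
  [0, 0.02, 0, 0.08, 1],
  [0, 0.02, 0, 0.08, 1],
])

```text
time_s: 14.07
tcp_pos: [0.5829, 0.021, 0.0765]
eef_rot: [0.274, 0.962, -0.0, 0.0]
contact_force: [-0.5, 0.9, 0.5]
opening: 0.0209
grip_force: 59.2
```

```bash
python3 st.py
```

```text
14.3167 [0.5829 0.021  0.0765] yaw -0.5542 avg [ 0.438  0.887  1.212  0.251 -0.174  0.122  0.271] sd Mz 0.033
```

Request:
apply_moves([
  [0, 0, 0, 0.03, 1],
  [0, 0, 0, 0.06, 1],
  [0, 0, 0, 0.08, 1],
  [0, 0, 0, 0.08, 1],
])

```text
time_s: 14.7
tcp_pos: [0.5829, 0.0211, 0.0765]
eef_rot: [0.312, 0.95, -0.0, 0.0]
contact_force: [1.6, 0.9, 1.5]
opening: 0.0214
grip_force: 59.2
```

```bash
python3 st.py
```

```text
14.95 [0.5829 0.0211 0.0765] yaw -0.6343 avg [ 0.842  0.919  1.207  0.229 -0.231  0.105  0.268] sd Mz 0.033
```

Request:
apply_moves([
  [0, 0, 0, 0.03, 1],
  [0, 0, 0, 0.06, 1],
  [0, 0, 0, 0.08, 1],
  [0, 0, 0, 0.08, 1],
])

```text
time_s: 15.33
tcp_pos: [0.5829, 0.0211, 0.0765]
eef_rot: [0.35, 0.937, 0.0, 0.0]
contact_force: [-0.2, 0.6, 0.1]
opening: 0.0214
grip_force: 59.2
```

```bash
python3 st.py
```

```text
15.5833 [0.5829 0.0211 0.0765] yaw -0.7142 avg [ 0.877  0.895  1.134  0.285 -0.334  0.101  0.27 ] sd Mz 0.013
```

Request:
apply_moves([
  [0, 0, 0, 0.03, 1],
  [0, 0, 0, 0.06, 1],
  [0, 0, 0, 0.08, 1],
  [0, 0, 0, 0.08, 1],
])

```text
time_s: 15.97
tcp_pos: [0.5829, 0.0211, 0.0765]
eef_rot: [0.387, 0.922, 0.0, 0.0]
contact_force: [2.1, 1.5, 2.5]
opening: 0.0215
grip_force: 59.2
```

```bash
python3 st.py
```

```text
16.2167 [0.5829 0.0211 0.0765] yaw -0.7943 avg [ 2.353  1.698  1.759  0.399 -0.458  0.119  0.265] sd Mz 0.032
```

Request:
apply_moves([
  [0, 0, 0, 0.03, 1],
  [0, 0, 0, 0.06, 1],
  [0, 0, 0, 0.08, 1],
  [0, 0, 0, 0.08, 1],
])

```text
time_s: 16.6
tcp_pos: [0.583, 0.0211, 0.0765]
eef_rot: [0.424, 0.906, 0.0, 0.0]
contact_force: [2.4, 2.0, 1.4]
opening: 0.0215
grip_force: 59.2
```

```bash
python3 st.py
```

```text
16.85 [0.583  0.0211 0.0765] yaw -0.8742 avg [ 2.46   1.947  1.066  0.518 -0.631  0.083  0.269] sd Mz 0.042
```

Request:
apply_moves([
  [0, 0, 0, 0.03, 1],
  [0, 0, 0, 0.06, 1],
  [0, 0, 0, 0.06, 1],
])

```text
time_s: 17.15
tcp_pos: [0.583, 0.0212, 0.0765]
eef_rot: [0.451, 0.892, 0.0, 0.0]
contact_force: [1.9, 2.2, 1.4]
opening: 0.0214
grip_force: 59.2
```

```bash
python3 st.py
```

```text
17.4 [0.583  0.0211 0.0765] yaw -0.934 avg [ 2.752  2.442  1.191  0.602 -0.757  0.117  0.321] sd Mz 0.019
```

Request:
apply_moves([
  [0, 0, 0, 0.03, 1],
  [0, 0, 0, 0.05, 1],
  [0, 0, 0, 0.05, 1],
])

```text
time_s: 17.7
tcp_pos: [0.583, 0.0211, 0.0765]
eef_rot: [0.473, 0.881, 0.0, 0.0]
contact_force: [4.3, 2.9, 0.6]
opening: 0.0213
grip_force: 59.2
```

```bash
python3 st.py
```

```text
17.95 [0.5829 0.0211 0.0765] yaw -0.9843 avg [ 3.933  2.83   1.355  0.667 -0.894  0.137  0.284] sd Mz 0.023
```

Request:
apply_moves([
  [0, 0, 0, 0.03, 1],
  [0, 0, 0, 0.05, 1],
  [0, 0, 0, 0.05, 1],
])

```text
time_s: 18.25
tcp_pos: [0.5829, 0.0211, 0.0765]
eef_rot: [0.495, 0.869, 0.0, 0.0]
contact_force: [3.7, 3.0, 1.4]
opening: 0.0212
grip_force: 59.2
```

```bash
python3 st.py
```

```text
18.5 [0.5829 0.0211 0.0765] yaw -1.0343 avg [ 4.03   2.86   1.216  0.648 -1.001  0.171  0.333] sd Mz 0.012
```

Request:
apply_moves([
  [0, 0, 0, 0.03, 1],
  [0, 0, 0, 0.05, 1],
  [0, 0, 0, 0.05, 1],
])

```text
time_s: 18.8
tcp_pos: [0.5829, 0.0211, 0.0765]
eef_rot: [0.517, 0.856, 0.0, 0.0]
contact_force: [4.8, 3.0, 1.3]
opening: 0.0216
grip_force: 59.3
```

```bash
python3 st.py
```

```text
19.05 [0.583  0.0211 0.0765] yaw -1.0843 avg [ 4.132  2.919  1.254  0.656 -1.045  0.252  0.37 ] sd Mz 0.025
```

Request:
apply_moves([
  [0, 0, 0, 0.03, 1],
  [0, 0, 0, 0.05, 1],
  [0, 0, 0, 0.05, 1],
])

```text
time_s: 19.35
tcp_pos: [0.5829, 0.0211, 0.0765]
eef_rot: [0.538, 0.843, 0.0, 0.0]
contact_force: [4.8, 2.5, 1.2]
opening: 0.0215
grip_force: 59.3
```

```bash
python3 st.py
```

```text
19.6 [0.583  0.0211 0.0765] yaw -1.1343 avg [ 4.562  2.495  1.189  0.666 -1.048  0.265  0.416] sd Mz 0.04
```

Request:
apply_moves([
  [0, 0, 0, 0.02, 1],
  [0, 0, 0, 0.03, 1],
  [0, 0, 0, 0.03, 1],
])

```text
time_s: 19.9
tcp_pos: [0.583, 0.0211, 0.0765]
eef_rot: [0.55, 0.835, 0.0, 0.0]
contact_force: [4.4, 1.7, 1.5]
opening: 0.0214
grip_force: 59.3
```

```bash
sed -i 's/range(6)/range(12)/' st.py; python3 st.py
```

```text
20.45 [0.583  0.0211 0.0765] yaw -1.1642 avg [ 4.355  2.66   1.493  0.64  -1.061  0.332  0.356] sd Mz 0.028
```

The torque is 0.33 N m, which is snug (about 12.6 N on the seal). I ease the blade off within its slack and lift it out.

Request:
apply_moves([
  [0, 0, 0, -0.04, 1],
  [0, 0, 0, -0.08, 1],
  [0, 0, 0, -0.1, 1],
  [0, 0, -0.2, -0.1, 1],
  [0, 0, -0.6, -0.1, 1],
  [0, 0, -1.2, -0.1, 1],
  [0, 0, -3, -0.1, 1],
  [0, 0, -6, -0.1, 1],
  [0, 0, -8, -0.1, 1],
  [0, 0, -8, -0.1, 1],
  [0, 0, -8, -0.1, 1],
])

```text
time_s: 21.42
tcp_pos: [0.5827, 0.0208, 0.157]
eef_rot: [0.508, 0.861, -0.0, 0.0]
contact_force: [-0.1, -0.8, -1.7]
opening: 0.0212
grip_force: 59.8
```

```bash
python3 - <<'E'
from h import *
s=status.read_state(); print(s["tcp_pos"],yaw(s),s["opening"],s["contact_force"])
go(.5516,.267,.155,.155+np.pi)
E
```

```text
[0.58270448 0.02081051 0.15702854] 2.0763072295967357 0.021218334960563974 [-0.0610793  -0.7915044  -1.68441399]
shift cm [23.05  9.2   0.18] turn -1.22
```

Request:
apply_moves([
  [1, 0.4, 0, -0.1, 1],
  [3, 1.2, 0, -0.22, 1],
  [6, 2.4, 0, -0.34, 1],
  [9, 3.6, 0, -0.46, 1],
  [12, 4.8, 0, -0.58, 1],
  [15, 6, 0, -0.7, 1],
  [18, 7.2, 0, -0.82, 1],
  [20.5, 8.2, 0, -0.94, 1],
  [22.3, 8.9, 0, -1.06, 1],
  [23, 9.2, 0, -1.18, 1],
  [23.05, 9.2, 0, -1.22, 1],
  [23.05, 9.2, 0, -1.22, 1],
  [23.05, 9.2, 0, -1.22, 1],
])

```text
time_s: 22.5
tcp_pos: [0.5509, 0.2669, 0.1553]
eef_rot: [-0.077, 0.997, -0.0, -0.001]
contact_force: [0.6, 0.1, -0.8]
opening: 0.0213
grip_force: 59.7
```

```bash
python3 - <<'E'
from h import *
p=optics.read_camera("wrist");s=status.read_state(); print(s["tcp_pos"],yaw(s)-np.pi)
p=optics.read_camera("wrist")
go(.5516,.267,.0482,.155+np.pi)
# stand hole (dark) near (275,190)
g=p["frame"].max(2); f=p["frame"][140:240,225:325,::-1]; cv2.imwrite("pics/w4.png",cv2.resize(p["frame"][130:350,180:370,::-1],None,fx=2.5,fy=2.5))
q=max(cut_out("stand",p)[:3],key=lambda r:-abs(sum(r["box"][::2])/2-275)); print(q["score"],q["box"])
E
```

```text
[0.55116919 0.26681118 0.15562538] -6.130357917270599
shift cm [-0.04  0.02 10.77] turn -0.002
0.62 [239.1, 157.5, 311.3, 240.5]
```

View pics/w4.png

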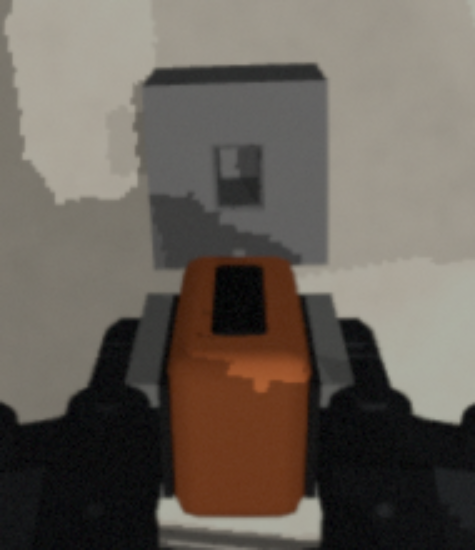

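The driver hangs straight, and the grey stand's hole at crop (238,176) is in line with the handle's column. I lower it to where it came from.

Request:
apply_moves([
  [-0.04, 0, 1.5, 0, 1],
  [-0.04, 0, 4, 0, 1],
  [-0.04, 0, 6, 0, 1],
  [-0.04, 0, 7, 0, 1],
  [-0.04, 0, 7.4, 0, 1],
  [-0.04, 0, 7.7, 0, 1],
  [-0.04, 0, 8, 0, 1],
  [-0.04, 0, 8.2, 0, 1],
  [-0.04, 0, 8.2, 0, 1],
])

```text
time_s: 23.4
tcp_pos: [0.5522, 0.2674, 0.0748]
eef_rot: [-0.077, 0.997, 0.0, 0.0]
contact_force: [-0.0, 0.4, -1.2]
opening: 0.0215
grip_force: 59.7
```

Tip is 5 mm in the hole, with no contact force. On down.

Request:
apply_moves([
  [0.03, 0, 0.5, 0, 1],
  [0.03, 0, 1, 0, 1],
  [0.03, 0, 1.5, 0, 1],
  [0.03, 0, 2, 0, 1],
  [0.03, 0, 2.3, 0, 1],
  [0.03, 0, 2.5, 0, 1],
  [0.03, 0, 2.6, 0, 1],
  [0.03, 0, 2.6, 0, 1],
])

```text
time_s: 24.07
tcp_pos: [0.5517, 0.2673, 0.0484]
eef_rot: [-0.078, 0.997, -0.0, -0.0]
contact_force: [0.6, 0.9, -0.8]
opening: 0.0211
grip_force: 60.0
```

Request:
apply_moves([
  [0, 0, 0.04, 0, 1],
  [0, 0, 0.04, 0, 1],
  [0, 0, 0.04, 0, 0.7],
  [0, 0, 0.04, 0, 0.5],
  [0, 0, 0.04, 0, 0.2],
  [0, 0, 0.04, 0, 0],
  [0, 0, 0.04, 0, 0],
  [0, 0, 0.04, 0, 0],
  [0, 0, -1, 0, 0],
  [0, 0, -4, 0, 0],
  [0, 0, -8, 0, 0],
  [0, 0, -11, 0, 0],
  [0, 0, -13.8, 0, 0],
  [0, 0, -13.8, 0, 0],
  [0, 0, -13.8, 0, 0],
])

```text
time_s: 25.32
tcp_pos: [0.5524, 0.2676, 0.1885]
eef_rot: [-0.078, 0.997, 0.0, 0.002]
contact_force: [0.5, -0.6, -0.5]
opening: 0.0849
grip_force: 0.0
```

```bash
python3 - <<'E'
from h import *
s=status.read_state(); p=optics.read_camera("wrist"); print(s["tcp_pos"],s["opening"])
m,h=hsvmask(p,(3,120,115),(20,255,255),(245,170,310,245))
c=max(cv2.findContours(m,0,2)[0],key=cv2.contourArea); r=cv2.minAreaRect(c)
W=np.array([wback(p,s,q,.086) for q in cv2.boxPoints(r)]); print(r,W.mean(0).round(4),[np.linalg.norm(W[i]-W[i-1]).round(4) for i in range(4)])
sc=optics.read_camera("scene")["frame"][140:300,170:370,::-1]
a=cv2.resize(sc,None,fx=2.4,fy=2.4); b=cv2.resize(p["frame"][130:260,210:340,::-1],(384,384)); cv2.imwrite("pics/fin.png",np.hstack([a[:,:400],b][:1]+[np.zeros((384,10,3),np.uint8)[:a.shape[0]]]+[b]))
E
```

```text
[0.55243053 0.26758657 0.18851398] 0.0849353096388012
((275.5, 201.5), (35.0, 25.0), 90.0) [0.5515 0.2675 0.086 ] [np.float64(0.0288), np.float64(0.0194), np.float64(0.0288), np.float64(0.02)]
```

View pics/fin.png

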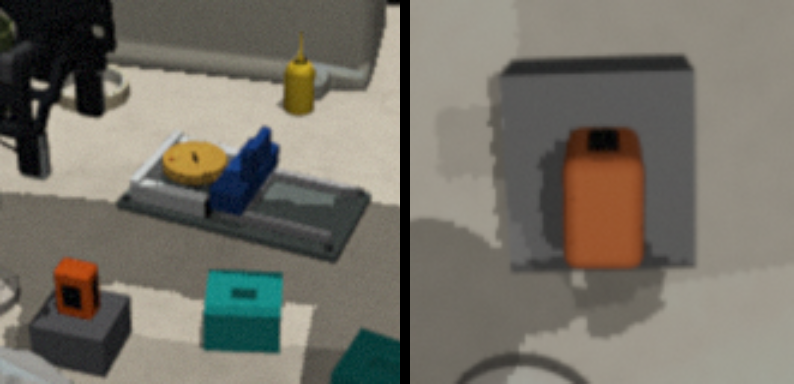

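The driver stands upright and seated in the grey stand (left panel (77,290), right panel (603,200)). The carriage is drawn against the seal at (240,180), the cam is turned, and the gripper is clear.

```bash
python3 -c "
from bench import job_done; print(job_done())"
```

```text
the job is handed in; nothing more can be done
None
```

The job is handed in; the judge gave no verdict. The carriage was pushed to its stop and the cam turned to about 0.33 N m (an estimated 12–13 N on the seal). The driver is back upright and released in its grey stand, and I did not touch the oil bottle, reference block or specimen.

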